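Move a battery pack from the charger to the handpiece power unit

TASK

The black-capped orange battery pack is latched down in the grey charger. Press it once so that it pops up, lift it out, put it into the well of the blue power unit and press it down once until its push-push latch clicks, so that it stays locked down when you let go. Never press on the pack with more than 22 newtons: each latch clicks at its own depth just before a stiff stop, so feel for it; leave the charger's well empty and raised and do not disturb the other things on the bench.

Things in the scene. Friction and masses are not known exactly. Their poses are not given: they have to be found in the camera images.
- battery_pack: Battery pack, loose, 0.15 kg (may differ by a third): upright rounded block 30 (its x) x 44 (its y) x 64 mm tall, orange with a black cap and flat top. Origin at the centre of its underside, z up. Grip it across its 30 mm faces. It is the same both ways round.
- charger: Charger, fixed: grey block, yellow panel, 76 mm high, top 74 (x) x 80 (y) mm, a 70 mm high mechanism box behind it to x = +58 mm. Origin on the bench under the well's centre; z up, front to -x. Open vertical well 32.6 (x) x 46.6 (y) mm, 1.3 mm clear of the pack on each side, mouth bevelled 4 mm at 45 degrees. The pack starts locked down in it, in line with its axes, 7 to 11 mm proud of the top.
- power_unit: Power unit of the handpiece, fixed to the bench: blue block with a black dial; same sizes, well, origin and axes as the charger. Its well starts empty with the carriage raised. A pack standing on a raised carriage is 28 mm proud of the top.
- charger_carriage (a joint): Sprung seat in the charger's well, m pressed down: 0 raised (seat 40 mm above the bench), 0.017 to 0.020 locked. Pushed up by 4.5 N when raised plus 250 N/m of travel, damped 60 N s/m (rises in about 0.3 s). Push-push: pressing about 5 mm below the locked height and letting go releases it; the stiff stop (13 N per mm) begins about 6 mm below the locked height.
- power_unit_carriage (a joint): The same seat in the power unit, 0 (raised) at the start. Pressed past its click and let go, it comes back about 6 mm and stays locked at 0.013 to 0.021; a shorter press springs back to 0, a second full press releases it. The click lies at 0.019 to 0.0255, unseen, new each time, with 8 to 11 N of spring; the stiff stop begins within 0.5 mm beyond, so 14 to 17 N of push means it has clicked.
- charger_mouth (a point): Centre of the charger's well at the level of its top, 76 mm above the bench.
- power_unit_mouth (a point): Centre of the power unit's well at the level of its top, 76 mm above the bench.
- marker: Bystander: white marker pen, 135 mm long, 16 mm thick, lying loose. Origin under its middle.
- tape_roll: Bystander: roll of cream tape, 104 mm across, 25 mm high, loose. Origin under its centre.
- metal_snips: Bystander: black-handled snips, 170 mm long, 12 mm high, loose. Origin under the middle.

How it is judged:
By the outcome, as a careful person would: the job done as asked, in the order asked, and still so for the second after the job is handed in, with the robot touching nothing.
It also fails if it takes over 58 s, if anything falls off the work surface, if the arm or the gripper's body presses on something with over 40 N, if the wrist force passes 120 N, or if a joint passes its speed limit or range.

ROBOT

A 6-joint arm with a two-finger parallel gripper is mounted at the origin on a cart in front of the work surface, level with it; the furniture and walls round the work are solid. World frame = base frame: x ahead of the robot, y to its left, z up, the work surface at z = 0. Lengths are in m, angles in rad, forces in N, time in s.
With the tool pointing down it reaches from about 0.225 to 0.875 m from the base axis. Payload 3.4 kg.
Tool frame: the origin (TCP) lies between the finger pads; the fingertips stand 11 mm ahead of it and the grasp point (between the pads) lies 8 mm behind it; z points along the fingers, y is the line along which they close (so a half turn about z gives the same grasp; the last joint's range is limited). The gripper opens to 85 mm and grips with 20 to 120 N. Pads are 22 mm wide; open, the fingers measure 114 mm over their backs; the gripper's body (76 mm by 85 mm) begins 54 mm behind the grasp point. The pads swing forward as they close: fully open they stand 13 mm farther back than shut.
Start: joints at [-0.121, 0.276, 1.505, -0, 1.361, -0.121], TCP at [0.575, -0, 0.242] pointing down, gripper open.
Joint ranges: [-2.89, 2.89], [-0.75, 2.08], [0.22, 2.7], [-1.18, 4.32], [0.11, 2.71], [-2.7, 2.7]. Speed limits (rad/s): [2.57, 2.57, 3.14, 3.14, 3.14, 3.14].

INTERFACE

Orientations are given as a unit quaternion [w, x, y, z].
In Python, from rig import manip, imaging gives the robot as it stands. The module is installed in compiled form; this text tells all that it offers.
- The arm moves only by the tool jog_arm, never from a script. Its argument "deltas" is one flat list of numbers, 7 for each row, row after row: the turn, a rotation vector about the world's x, y, z in degrees, then the shift along the world's x, y, z in mm, then the opening, from 0 (shut) to 1 (fully open). In form: [ax, ay, az, tx, ty, tz, gripper, ax, ay, az, tx, ty, tz, gripper, ...]. A call has 1 to 20 rows; each row is the pose to reach, as a shift and turn from the pose commanded when the call began; what a row does not reach only later rows make up. A row lasts 1/10 s, in which the tool goes at most 50 mm and 8.59 degrees, less where a joint would pass 70% of its speed; a pose out of reach is approached as far as the arm can. A call with a gripper value outside its range is refused whole. The fingers move at their own pace and stop on an object; "grip_force" is the grip in N (left out, the last holds). Time passes only in rows, so rows that repeat a pose let the fingers close. It gives the time, the measured TCP pose, the force, the opening and the grip force at its end, in the units of the state.
- manip.get_state(): the state, without advancing time (a new reading comes with each control period).
- imaging.get_image(name): name is "scene" or "side" or "wrist"; returns the picture (420x560x3 uint8, blue, green, red); there is no depth.
- imaging.calibration(name): a dict with "mtx" (3x3 intrinsics, pixels), "cam_to_world" (4x4, takes a point from camera to world coordinates). Camera axes: x right, y down, z forward; pixel columns grow to the right and rows downward; lengths in m; the calibration is good to about 2 mm. A picture is of the moment at which its call begins: read the wrist's pose just before it. calibration takes no time and is no camera call; for the wrist camera it gives the pose at the moment of the call.
- manip.sign_off(): hands the job in; it is judged then, once.
The state is a dict: "clock": time; "qpos": joint angles; "qd": joint speeds; "effort": joint torques, N m; "position": TCP position; "ee_rot": TCP orientation; "contact_force": force on the tool from outside, world axes, zero at the start; "moment": the same for the moment, N m; "width": finger opening in m; "gripper_force": force on a finger pad.
Only numpy, scipy, OpenCV 4.12 (cv2) and the standard library are available. Lean on these libraries where they do the work, as an engineer would, in place of code of your own. Each camera call takes 0.05 s, during which the arm holds its last target. There are 200 camera calls.

## Working session

There is one attempt and no reset: what is moved stays moved. The work goes in short steps, Python scripts to look and compute and a tool call to move; the robot and the scene stay as the last step left them, time stands still between calls to the robot, and variables do not carry over. Pictures are saved under pics/ and viewed, at most 10 in all, crops included, and the job is handed in when it is done.

Besides the shell and the picture viewer there is one more tool, called by a JSON object that holds its "method" and its "body". jog_arm: Moves the arm, as the interface text tells. Its arguments: {"type":"object","properties":{"deltas":{"type":"array"},"grip_force":{"type":"number"}},"required":["deltas"]}

```bash
mkdir -p pics; python3 - <<'E'
from rig import manip, imaging
import cv2,numpy as np
for n in ["scene","side","wrist"]:
    im=imaging.get_image(n); cv2.imwrite(f"pics/{n}0.png",im)
    c=imaging.calibration(n); print(n,np.round(c["mtx"],1).tolist(),np.round(c["cam_to_world"],4).tolist())
s=manip.get_state();print(s)
E
```

```text
scene [[518.4, 0.0, 276.3], [0.0, 518.4, 212.2], [0.0, 0.0, 1.0]] [[0.7618, -0.3087, 0.5696, -0.1561], [-0.6476, -0.3371, 0.6834, -0.8929], [-0.019, -0.8894, -0.4567, 0.6634], [0.0, 0.0, 0.0, 1.0]]
side [[455.5, 0.0, 283.1], [0.0, 455.5, 202.7], [0.0, 0.0, 1.0]] [[-0.9707, -0.1498, 0.188, 0.3444], [-0.2401, 0.6371, -0.7325, 0.7962], [-0.01, -0.7561, -0.6543, 0.7957], [0.0, 0.0, 0.0, 1.0]]
wrist [[347.5, 0.0, 275.7], [0.0, 347.5, 210.9], [0.0, 0.0, 1.0]] [[1.0, 0.0008, -0.0003, 0.5759], [0.0007, -0.9596, -0.2815, 0.0724], [-0.0005, 0.2815, -0.9596, 0.374], [0.0, 0.0, 0.0, 1.0]]
{'clock': 0.15, 'qpos': array([-1.20972865e-01,  2.76471695e-01,  1.50582288e+00, -2.24775986e-05,
        1.36068294e+00, -1.20997607e-01]), 'qd': array([ 0.00067748, -0.00126358,  0.00025887,  0.0006993 ,  0.00058122,
       -0.0009564 ]), 'effort': array([ 9.65923646e-04, -4.17143512e+01, -2.46032345e+01, -1.26433165e-04,
        7.58384820e-03, -3.43765259e-05]), 'position': array([5.74637869e-01, 4.64081520e-05, 2.41633627e-01]), 'ee_rot': array([-5.38359065e-04,  7.07096201e-01,  7.07117022e-01, -4.35602439e-04]), 'contact_force': array([-0.11974445,  0.70072355,  0.14842179]), 'moment': array([ 0.02467405, -0.00381897, -0.00326695]), 'gripper_force': 0.0, 'width': 0.0855267994883879}
```

View pics/scene0.png

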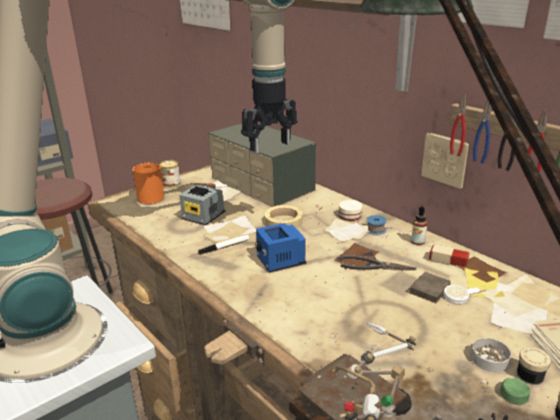

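View pics/side0.png

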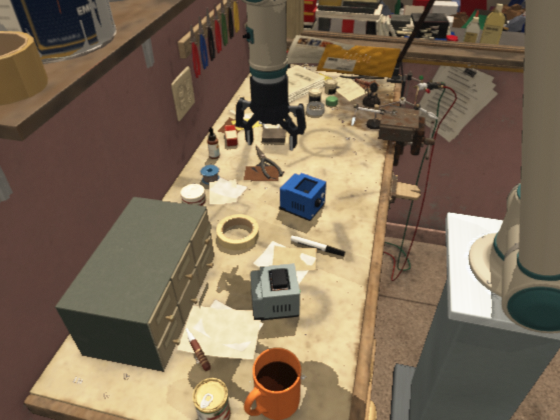

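View pics/wrist0.png

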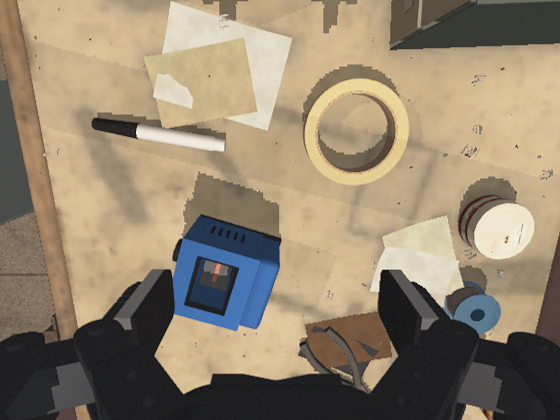

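The scene view shows the grey charger near (202,203) and the blue unit near (280,247). The side view puts the charger's well at (280,279) and the unit's well at (306,186). In the wrist view the unit's well is at about (213,286), with the block turned a few degrees; the tape, marker and snips are clear of it. First I'll get rough positions.

```bash
cat > h.py <<'E'
from rig import manip, imaging
import cv2,numpy as np
def ray(n,uv,z,c=None):
    c=c or imaging.calibration(n); M=np.array(c["cam_to_world"]);K=np.array(c["mtx"])
    d=M[:3,:3]@np.linalg.solve(K,[*uv,1]); o=M[:3,3]; return o+d*(z-o[2])/d[2]
E
python3 - <<'E'
from h import *
print(ray("wrist",(213,286),.076),ray("side",(306,186),.076),ray("side",(280,279),.085))
# wrist corners of unit well outline
for p in [(199,252),(239,258),(229,316),(186,306)]: print(ray("wrist",p,.076))
E
```

```text
[ 0.51598646 -0.08972718  0.076     ] [ 0.51042748 -0.08520342  0.076     ] [0.49865804 0.22811171 0.085     ]
[ 0.50477701 -0.05470884  0.076     ]
[ 0.54164294 -0.06070376  0.076     ]
[ 0.53004058 -0.12245256  0.076     ]
[ 0.48865869 -0.11138165  0.076     ]
```

{"method": "jog_arm", "body": {"deltas": [0,0,0,-15,45,0,1,0,0,0,-30,90,0,1,0,0,0,-45,135,0,1,0,0,0,-60,180,0,1,0,0,0,-75,225,0,1,0,0,0,-75,240,0,1,0,0,0,-75,240,0,1,0,0,0,-75,240,0,1]}}

```text
clock: 0.95
position: [0.5003, 0.2393, 0.242]
ee_rot: [0.0, 0.707, 0.707, -0.001]
contact_force: [0.7, -0.1, -0.4]
width: 0.0855
gripper_force: 0.0
```

```bash
python3 - <<'E'
from h import *
c=imaging.calibration("wrist");im=imaging.get_image("wrist");cv2.imwrite("pics/w1full.png",im)
s=manip.get_state();print(s["position"],s["ee_rot"],s["clock"],np.round(c["cam_to_world"],4).tolist())
M=np.array(c["cam_to_world"]);p=M[:3,:3].T@(np.array([.4987,.228,.08])-M[:3,3]);p=np.array(c["mtx"])@p;u,v=(p[:2]/p[2]).astype(int);print(u,v)
import pickle;pickle.dump(c,open("c1.pkl","wb"))
x,y=max(u-95,0),max(v-72,0);print(x,y)
cv2.imwrite("pics/w1.png",cv2.resize(im[y:y+144,x:x+190],None,fx=4,fy=4,interpolation=cv2.INTER_CUBIC))
E
```

```text
[0.50042383 0.23878415 0.24205684] [ 4.05149702e-04  7.07356158e-01  7.06857016e-01 -5.09965352e-04] 1.0 [[1.0, 0.0009, 0.0011, 0.5013], [0.0012, -0.9591, -0.283, 0.3119], [0.0008, 0.283, -0.9591, 0.3743], [0.0, 0.0, 0.0, 1.0]]
272 207
177 135
```

View pics/w1.png

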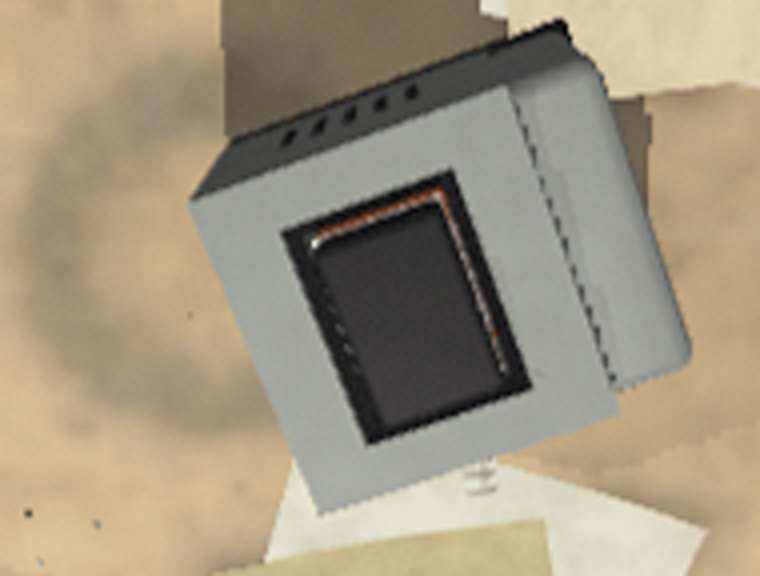

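The crop shows the charger's bevelled mouth with corners at (282,232), (452,170), (531,387) and (368,443). The block top's corners are (190,202), (508,85), (617,410) and (320,515). The black cap fills the mouth, and the mechanism box is to the right (+x).

```bash
python3 - <<'E'
from h import *
import pickle;c=pickle.load(open("c1.pkl","rb"))
f=lambda L,z:np.array([ray("wrist",(177+(a+.5)/4-.5,135+(b+.5)/4-.5),z,c)[:2] for a,b in L])
for L,z in (([(282,232),(452,170),(531,387),(368,443)],.076),([(190,202),(508,85),(617,410),(320,515)],.076),([(317,252),(440,207),(509,385),(385,430)],.085)):
    P=f(L,z);print(P.mean(0),[round(float(np.linalg.norm(P[i]-P[i-1])*1e3),1) for i in range(4)],[round(float(np.degrees(np.arctan2(*(P[b]-P[a])[::-1]))),1) for a,b in((0,1),(3,2),(0,3),(1,2))])
E
```

```text
[0.50442115 0.22261395] [53.3, 39.8, 53.4, 39.6] [20.4, 20.3, -69.4, -69.6]
[0.504489   0.22298043] [79.6, 73.6, 78.7, 73.2] [20.3, 21.0, -69.9, -70.2]
[0.50530148 0.22310908] [43.4, 28.1, 43.1, 29.4] [20.6, 21.3, -70.4, -68.7]
```

Charger well: (0.5045, 0.2228), yaw 20.4°, and the sizes agree. I'll align over it with the gripper shut, just above the pack.

{"method": "jog_arm", "body": {"deltas": [0,0,7,2,-6,-10,0,0,0,14,4,-12,-30,0,0,0,20.4,4.5,-17,-60,0,0,0,20.4,4.5,-17,-95,0,0,0,20.4,4.5,-17,-120,0,0,0,20.4,4.5,-17,-132,0,0,0,20.4,4.5,-17,-136,0,0,0,20.4,4.5,-17,-136,0,0,0,20.4,4.5,-17,-136,0,0,0,20.4,4.5,-17,-136,0], "grip_force": 30}}

```text
clock: 2.0
position: [0.5055, 0.2232, 0.1077]
ee_rot: [0.001, 0.571, 0.821, 0.001]
contact_force: [0.5, -0.0, -0.1]
width: 0.0002
gripper_force: 0.0
```

{"method": "jog_arm", "body": {"deltas": [0,0,0,0,0,-3,0,0,0,0,0,0,-6,0,0,0,0,0,0,-8,0,0,0,0,0,0,-9,0,0,0,0,0,0,-10,0,0,0,0,0,0,-10,0]}}

```text
clock: 2.6
position: [0.5045, 0.2231, 0.0969]
ee_rot: [0.0, 0.571, 0.821, 0.0]
contact_force: [-1.3, -0.1, 5.0]
width: 0.0002
gripper_force: 2.2
```

{"method": "jog_arm", "body": {"deltas": [0,0,0,0,0,-1,0,0,0,0,0,0,-2,0,0,0,0,0,0,-3,0,0,0,0,0,0,-3,0]}}

```text
clock: 3.0
position: [0.5047, 0.2231, 0.0945]
ee_rot: [0.0, 0.571, 0.821, 0.0]
contact_force: [-1.5, -0.6, 8.8]
width: 0.0002
gripper_force: 4.2
```

{"method": "jog_arm", "body": {"deltas": [0,0,0,0,0,-0.7,0,0,0,0,0,0,-1.4,0,0,0,0,0,0,-1.4,0]}}

```text
clock: 3.3
position: [0.5047, 0.2231, 0.0933]
ee_rot: [0.0, 0.571, 0.821, 0.0]
contact_force: [-2.7, -0.6, 8.5]
width: -0.0003
gripper_force: 4.4
```

{"method": "jog_arm", "body": {"deltas": [0,0,0,0,0,-0.7,0,0,0,0,0,0,-1.4,0,0,0,0,0,0,-1.4,0]}}

```text
clock: 3.6
position: [0.5047, 0.2231, 0.0919]
ee_rot: [0.0, 0.571, 0.821, 0.0]
contact_force: [-1.5, -1.0, 9.2]
width: 0.0001
gripper_force: 4.6
```

{"method": "jog_arm", "body": {"deltas": [0,0,0,0,0,-0.5,0,0,0,0,0,0,-1,0,0,0,0,0,0,-1,0]}}

```text
clock: 3.9
position: [0.5048, 0.2231, 0.091]
ee_rot: [0.0, 0.571, 0.821, 0.001]
contact_force: [-2.5, -0.9, 9.8]
width: -0.0
gripper_force: 4.8
```

{"method": "jog_arm", "body": {"deltas": [0,0,0,0,0,-0.4,0,0,0,0,0,0,-0.8,0,0,0,0,0,0,-0.8,0]}}

```text
clock: 4.2
position: [0.5049, 0.2232, 0.0906]
ee_rot: [0.0, 0.571, 0.821, 0.001]
contact_force: [-2.8, -0.6, 11.5]
width: -0.0001
gripper_force: 5.8
```

{"method": "jog_arm", "body": {"deltas": [0,0,0,0,0,-0.4,0,0,0,0,0,0,-0.5,0,0,0,0,0,0,-0.5,0]}}

```text
clock: 4.5
position: [0.505, 0.2232, 0.0904]
ee_rot: [0.001, 0.571, 0.821, 0.001]
contact_force: [-2.9, -1.1, 13.2]
width: -0.0001
gripper_force: 6.7
```

{"method": "jog_arm", "body": {"deltas": [0,0,0,0,0,-0.4,0,0,0,0,0,0,-0.4,0,0,0,0,0,0,5,0,0,0,0,0,0,12,0,0,0,0,0,0,25,0,0,0,0,0,0,50,0,0,0,0,0,0,70,0.8,0,0,0,0,0,70,0.8,0,0,0,0,0,70,0.8]}}

```text
clock: 5.4
position: [0.5045, 0.223, 0.1581]
ee_rot: [0.0, 0.571, 0.821, 0.0]
contact_force: [-0.6, -0.2, -0.1]
width: 0.0435
gripper_force: 0.0
```

```bash
python3 - <<'E'
from h import *
s=manip.get_state();print(s["position"],s["contact_force"],s["width"])
c=imaging.calibration("side");im=imaging.get_image("side")[235:335,210:343]
cv2.imwrite("pics/s2.png",cv2.resize(im,None,fx=5,fy=5,interpolation=cv2.INTER_CUBIC))
E
```

```text
[0.50454322 0.22299735 0.15811847] [-0.55968865 -0.23428185 -0.12532659] 0.04346901498262666
```

View pics/s2.png

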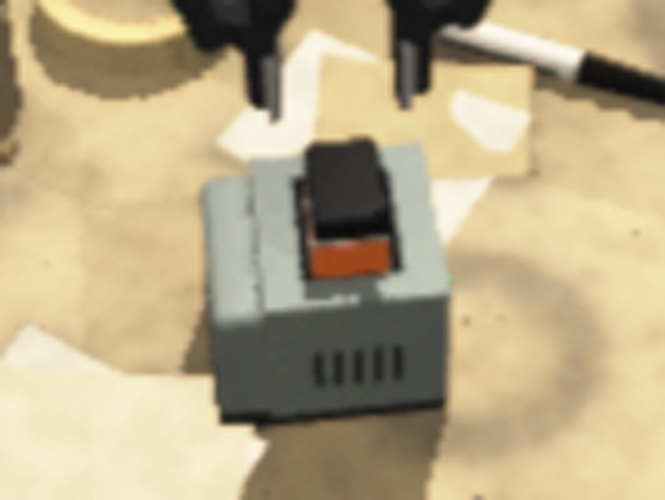

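The pack has popped up: its orange side shows at crop (350,255), above the charger's top, and the fingers straddle it. Now descend and grip.

{"method": "jog_arm", "body": {"deltas": [0,0,0,0,0,0,0.8,0,0,0,0,0,-10,0.8,0,0,0,0,0,-30,0.8,0,0,0,0,0,-50,0.8,0,0,0,0,0,-62,0.8,0,0,0,0,0,-67,0.8,0,0,0,0,0,-67,0.8,0,0,0,0,0,-67,0.3,0,0,0,0,0,-67,0.3,0,0,0,0,0,-67,0.3,0,0,0,0,0,-67,0.3,0,0,0,0,0,-67,0.3,0,0,0,0,0,-67,0.3], "grip_force": 40}}

```text
clock: 6.75
position: [0.5048, 0.223, 0.0918]
ee_rot: [0.0, 0.571, 0.821, 0.0]
contact_force: [-0.2, -0.7, 3.3]
width: 0.0296
gripper_force: 41.9
```

{"method": "jog_arm", "body": {"deltas": [0,0,0,0,0,10,0.3,0,0,0,0,0,25,0.3,0,0,0,0,0,45,0.3,0,0,0,0,0,80,0.3,0,0,0,0,0,120,0.3,0,0,0,0,-10,150,0.3,0,0,-6,0,-50,160,0.3,0,0,-12,0,-95,160,0.3,0,0,-18,0,-140,160,0.3,0,0,-24,0,-185,160,0.3,0,0,-31,0,-230,160,0.3,0,0,-31,0,-275,160,0.3,0,0,-31,5,-320,160,0.3,0,0,-31,5,-350,160,0.3,0,0,-31,5,-370,160,0.3,0,0,-31,5,-373,160,0.3,0,0,-31,5,-373,160,0.3,0,0,-31,5,-373,160,0.3]}}

```text
clock: 8.55
position: [0.5094, -0.1489, 0.2512]
ee_rot: [-0.0, 0.769, 0.639, 0.0]
contact_force: [-0.2, -0.1, -0.0]
width: 0.0293
gripper_force: 41.5
```

```bash
python3 - <<'E'
from h import *
s=manip.get_state();print(s["position"],s["ee_rot"],s["contact_force"],s["width"])
c=imaging.calibration("wrist");im=imaging.get_image("wrist")
import pickle;pickle.dump(c,open("c2.pkl","wb"))
M=np.array(c["cam_to_world"]);p=M[:3,:3].T@(np.array([.513,-.088,.076])-M[:3,3]);p=np.array(c["mtx"])@p;print(p[:2]/p[2])
cv2.imwrite("pics/w2.png",cv2.resize(im[50:330,140:420],None,fx=2,fy=2,interpolation=cv2.INTER_CUBIC))
cv2.imwrite("pics/w2full.png",im)
E
```

```text
[ 0.50935989 -0.14886215  0.25120138] [-4.47034508e-04  7.69192386e-01  6.39017070e-01  2.41619511e-04] [-0.19734076 -0.07678472 -0.03743016] 0.02928191420480121
[265.5906873  123.80827621]
```

View pics/w2.png

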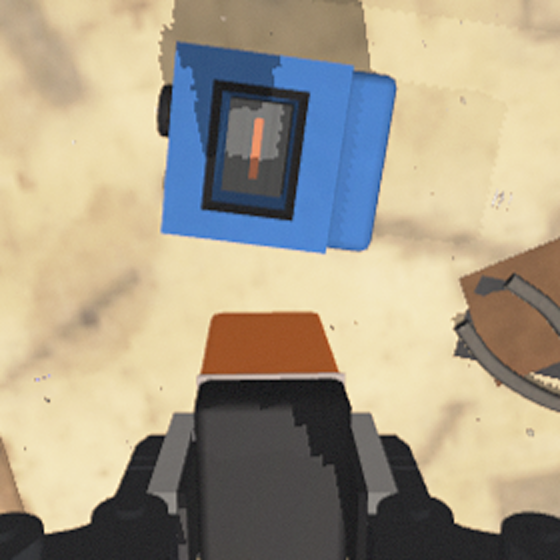

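The crop shows the unit's well mouth with corners at (214,81), (310,92), (292,220) and (202,208). Its top's corners are (177,42), (353,66), (326,253) and (162,233). The pack is held straight, its far bottom edge running from (212,314) to (320,314).

```bash
python3 - <<'E'
from h import *
import pickle;c=pickle.load(open("c2.pkl","rb"))
f=lambda L,z:np.array([ray("wrist",(140+(a+.5)/2-.5,50+(b+.5)/2-.5),z,c)[:2] for a,b in L])
for L in ([(214,81),(310,92),(292,220),(202,208)],[(177,42),(353,66),(326,253),(162,233)]):
    P=f(L,.076);print(P.mean(0),[round(float(np.linalg.norm(P[i]-P[i-1])*1e3),1) for i in range(4)],[round(float(np.degrees(np.arctan2(*(P[b]-P[a])[::-1]))),1) for a,b in((0,1),(3,2),(0,3),(1,2))])
P=f([(212,314),(320,314)],.1994);t=np.radians(-10.6);u=np.array([np.cos(t),np.sin(t)]);v=np.array([-u[1],u[0]])
d=P-np.array([.50936,-.14886]);print("pack edge in tool x,y (mm):",d@u*1e3,d@v*1e3)
im=cv2.imread("pics/wrist0.png")[195:339,150:300];im1=cv2.imread("pics/w2full.png")[60:190,205:350]
cv2.imwrite("pics/cmp.png",np.hstack([cv2.resize(im,(400,384),interpolation=2),cv2.resize(im1,(400,359),interpolation=2)[:384] if 0 else cv2.resize(im1,(400,384),interpolation=2)]))
E
```

```text
[ 0.51386002 -0.08974895] [53.3, 40.5, 54.2, 40.0] [-16.7, -18.1, -107.6, -108.1]
[ 0.51387079 -0.08983202] [79.7, 73.5, 79.4, 73.6] [-17.8, -17.5, -107.5, -107.4]
pack edge in tool x,y (mm): [-15.38971698  14.33169598] [20.95087509 20.98883869]
```

View pics/cmp.png

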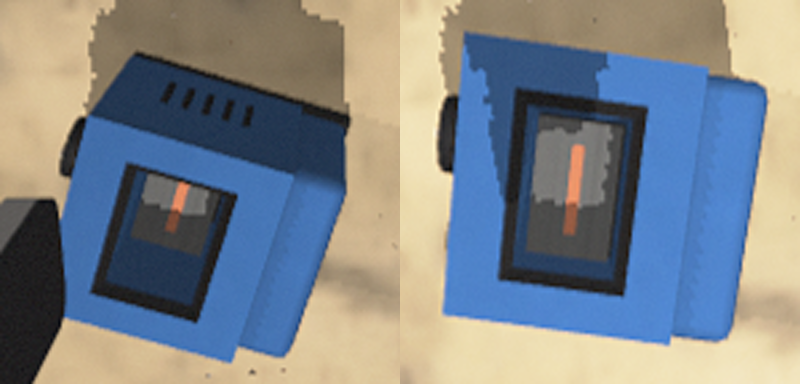

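The left half (first view) shows the unit's top corners at (90,115), (292,175), (234,362) and (65,318). I'll cross-check with those.

```bash
python3 - <<'E'
from h import *
c={"mtx":[[347.5,0,275.7],[0,347.5,210.9],[0,0,1]],"cam_to_world":[[1.0,0.0008,-0.0003,0.5759],[0.0007,-0.9596,-0.2815,0.0724],[-0.0005,0.2815,-0.9596,0.374],[0,0,0,1]]}
for L in ([(90,115),(292,175),(234,362),(65,318)],[(128,163),(237,194),(196,322),(92,292)]):
    P=np.array([ray("wrist",(150+a/2.667,195+b/2.667),.076,c)[:2] for a,b in L]);print(P.mean(0),[round(float(np.linalg.norm(P[i]-P[i-1])*1e3),1) for i in range(4)],[round(float(np.degrees(np.arctan2(*(P[b]-P[a])[::-1]))),1) for a,b in((0,1),(3,2),(0,3),(1,2))])
E
```

```text
[ 0.51680562 -0.09104776] [80.9, 72.5, 79.1, 64.3] [-17.9, -16.9, -100.7, -106.6]
[ 0.51423602 -0.09036583] [53.4, 39.4, 54.1, 39.3] [-17.4, -18.4, -107.7, -107.8]
```

{"method": "jog_arm", "body": {"deltas": [0,0,-4,2,25,0,0.3,0,0,-7,4.6,45,-10,0.3,0,0,-7,4.6,59,-40,0.3,0,0,-7,4.6,59,-75,0.3,0,0,-7,4.6,59,-100,0.3,0,0,-7,4.6,59,-112,0.3,0,0,-7,4.6,59,-114,0.3,0,0,-7,4.6,59,-114,0.3,0,0,-7,4.6,59,-114,0.3]}}

```text
clock: 9.5
position: [0.5153, -0.0913, 0.1386]
ee_rot: [0.001, 0.807, 0.591, 0.001]
contact_force: [0.4, -0.7, -1.2]
width: 0.0294
gripper_force: 41.5
```

```bash
python3 - <<'E'
from h import *
s=manip.get_state();print(s["position"],s["ee_rot"],s["contact_force"],s["width"])
a=imaging.get_image("side")[130:240,250:370];b=imaging.get_image("scene")[180:290,220:340]
cv2.imwrite("pics/in1.png",np.hstack([cv2.resize(i,(400,367),interpolation=2) for i in(a,b)]))
E
```

```text
[ 0.51527308 -0.09126172  0.13864482] [0.00123709 0.80691902 0.59066012 0.00089057] [ 0.39009016 -0.69674508 -1.20829321] 0.029422225997931695
```

View pics/in1.png

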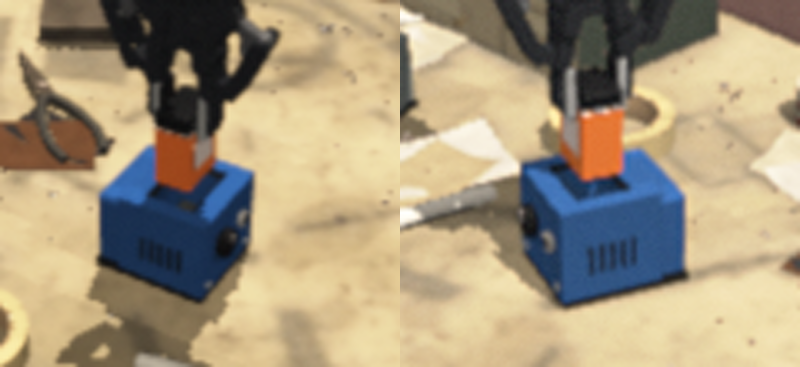

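Both views show the pack just above the mouth, aligned with it (side: bottom at (180,185); scene: (597,178)). Insert, checking force.

{"method": "jog_arm", "body": {"deltas": [0,0,0,0,0,-2,0.3,0,0,0,0,0,-5,0.3,0,0,0,0,0,-8,0.3,0,0,0,0,0,-11,0.3,0,0,0,0,0,-14,0.3,0,0,0,0,0,-16,0.3,0,0,0,0,0,-16,0.3]}}

```text
clock: 10.3
position: [0.5139, -0.0909, 0.1208]
ee_rot: [-0.0, 0.807, 0.591, -0.0]
contact_force: [0.8, -0.1, -1.7]
width: 0.0293
gripper_force: 41.5
```

{"method": "jog_arm", "body": {"deltas": [0,0,0,0,0,-4,0.3,0,0,0,0,0,-8,0.3,0,0,0,0,0,-12,0.3,0,0,0,0,0,-16,0.3,0,0,0,0,0,-20,0.3,0,0,0,0,0,-24,0.3,0,0,0,0,0,-27,0.3,0,0,0,0,0,-27,0.3]}}

```text
clock: 11.1
position: [0.5138, -0.0909, 0.0937]
ee_rot: [-0.0, 0.807, 0.591, -0.0]
contact_force: [-0.3, -1.6, -0.7]
width: 0.0292
gripper_force: 41.5
```

{"method": "jog_arm", "body": {"deltas": [0,0,0,0,0,-1.5,0.3,0,0,0,0,0,-1.5,0.3,0,0,0,0,0,-1.5,0.8,0,0,0,0,0,-1.5,0.8,0,0,0,0,0,-1.5,0.8,0,0,0,0,0,-1.5,0.8,0,0,0,0,0,-1.5,0.8,0,0,0,0,0,-1.5,0.8,0,0,0,0,0,5,0.8,0,0,0,0,0,20,0.8,0,0,0,0,0,45,0.8,0,0,0,0,0,60,0.8,0,0,0,0,0,60,0,0,0,0,0,0,60,0,0,0,0,0,0,60,0,0,0,0,0,0,60,0,0,0,0,0,0,60,0,0,0,0,0,0,60,0,0,0,0,0,0,60,0], "grip_force": 30}}

```text
clock: 13.0
position: [0.514, -0.091, 0.154]
ee_rot: [-0.0, 0.807, 0.591, -0.0]
contact_force: [-0.1, 0.1, -0.1]
width: 0.0
gripper_force: 0.0
```

```bash
python3 - <<'E'
from h import *
s=manip.get_state();print(s["position"],s["contact_force"],s["width"],s["clock"])
a=imaging.get_image("side")[130:240,250:370];b=imaging.get_image("scene")[180:290,220:340]
cv2.imwrite("pics/in2.png",np.hstack([cv2.resize(i,(400,367),interpolation=2) for i in(a,b)]))
E
```

```text
[ 0.51404385 -0.09098283  0.15395654] [-0.14123521  0.07961009 -0.13554041] 1.227424203182578e-06 13.0
```

View pics/in2.png

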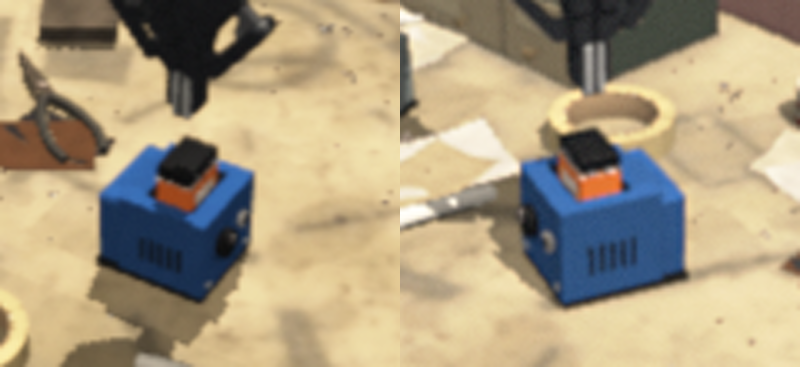

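The pack stands upright in the unit, about 28 mm proud. Press, reaching roughly 15 mm of travel first.

{"method": "jog_arm", "body": {"deltas": [0,0,0,0,0,-10,0,0,0,0,0,0,-25,0,0,0,0,0,0,-33,0,0,0,0,0,0,-36,0,0,0,0,0,0,-38,0,0,0,0,0,0,-39,0,0,0,0,0,0,-40,0,0,0,0,0,0,-41,0,0,0,0,0,0,-42,0,0,0,0,0,0,-43,0,0,0,0,0,0,-44,0,0,0,0,0,0,-45,0,0,0,0,0,0,-46,0,0,0,0,0,0,-47,0,0,0,0,0,0,-48,0,0,0,0,0,0,-49,0,0,0,0,0,0,-50,0,0,0,0,0,0,-51,0,0,0,0,0,0,-51,0]}}

```text
clock: 15.0
position: [0.5145, -0.0911, 0.1036]
ee_rot: [0.0, 0.807, 0.591, 0.0]
contact_force: [-0.8, 0.7, 6.0]
width: -0.0002
gripper_force: 3.1
```

{"method": "jog_arm", "body": {"deltas": [0,0,0,0,0,-1,0,0,0,0,0,0,-2,0,0,0,0,0,0,-3,0,0,0,0,0,0,-4,0,0,0,0,0,0,-5,0,0,0,0,0,0,-6,0,0,0,0,0,0,-6.5,0,0,0,0,0,0,-6.5,0]}}

```text
clock: 15.8
position: [0.5146, -0.0911, 0.0974]
ee_rot: [0.001, 0.807, 0.591, 0.0]
contact_force: [-1.0, 0.1, 7.7]
width: 0.0
gripper_force: 3.9
```

{"method": "jog_arm", "body": {"deltas": [0,0,0,0,0,-0.6,0,0,0,0,0,0,-1.2,0,0,0,0,0,0,-1.2,0]}}

```text
clock: 16.1
position: [0.5146, -0.0912, 0.0962]
ee_rot: [0.001, 0.807, 0.591, 0.0]
contact_force: [-1.0, 0.6, 8.3]
width: -0.0002
gripper_force: 4.0
```

{"method": "jog_arm", "body": {"deltas": [0,0,0,0,0,-0.4,0,0,0,0,0,0,-0.8,0,0,0,0,0,0,-0.8,0]}}

```text
clock: 16.4
position: [0.5146, -0.0912, 0.0955]
ee_rot: [0.001, 0.807, 0.591, 0.0]
contact_force: [-1.1, 0.5, 8.6]
width: 0.0002
gripper_force: 4.1
```

{"method": "jog_arm", "body": {"deltas": [0,0,0,0,0,-0.2,0,0,0,0,0,0,-0.4,0,0,0,0,0,0,-0.4,0]}}

```text
clock: 16.7
position: [0.5146, -0.0912, 0.0951]
ee_rot: [0.001, 0.807, 0.591, 0.0]
contact_force: [-1.2, -0.0, 8.1]
width: 0.0003
gripper_force: 4.2
```

{"method": "jog_arm", "body": {"deltas": [0,0,0,0,0,-0.4,0,0,0,0,0,0,-0.8,0,0,0,0,0,0,-0.8,0]}}

```text
clock: 17.0
position: [0.5146, -0.0912, 0.0943]
ee_rot: [0.001, 0.807, 0.591, 0.0]
contact_force: [-1.9, -0.6, 7.7]
width: 0.0001
gripper_force: 4.3
```

{"method": "jog_arm", "body": {"deltas": [0,0,0,0,0,-0.4,0,0,0,0,0,0,-0.8,0,0,0,0,0,0,-0.8,0]}}

```text
clock: 17.3
position: [0.5146, -0.0912, 0.0936]
ee_rot: [0.001, 0.807, 0.591, 0.0]
contact_force: [-1.1, 0.2, 8.6]
width: 0.0004
gripper_force: 4.4
```

{"method": "jog_arm", "body": {"deltas": [0,0,0,0,0,-0.4,0,0,0,0,0,0,-0.8,0,0,0,0,0,0,-0.8,0]}}

```text
clock: 17.6
position: [0.5146, -0.0912, 0.0928]
ee_rot: [0.001, 0.807, 0.591, 0.0]
contact_force: [-1.5, 0.5, 9.3]
width: -0.0002
gripper_force: 4.5
```

{"method": "jog_arm", "body": {"deltas": [0,0,0,0,0,-0.4,0,0,0,0,0,0,-0.8,0,0,0,0,0,0,-0.8,0]}}

```text
clock: 17.9
position: [0.5146, -0.0911, 0.092]
ee_rot: [0.001, 0.807, 0.591, 0.0]
contact_force: [-1.1, 0.1, 9.2]
width: 0.0
gripper_force: 4.6
```

{"method": "jog_arm", "body": {"deltas": [0,0,0,0,0,-0.4,0,0,0,0,0,0,-0.7,0,0,0,0,0,0,-0.7,0]}}

```text
clock: 18.2
position: [0.5146, -0.0912, 0.0913]
ee_rot: [0.001, 0.807, 0.591, 0.0]
contact_force: [-1.8, 0.2, 9.3]
width: 0.0002
gripper_force: 4.7
```

{"method": "jog_arm", "body": {"deltas": [0,0,0,0,0,-0.4,0,0,0,0,0,0,-0.7,0,0,0,0,0,0,-0.7,0]}}

```text
clock: 18.5
position: [0.5146, -0.0912, 0.0908]
ee_rot: [0.001, 0.807, 0.591, 0.0]
contact_force: [-1.2, 0.9, 10.4]
width: -0.0002
gripper_force: 5.1
```

{"method": "jog_arm", "body": {"deltas": [0,0,0,0,0,-0.4,0,0,0,0,0,0,-0.7,0,0,0,0,0,0,-0.7,0]}}

```text
clock: 18.8
position: [0.5147, -0.0912, 0.0905]
ee_rot: [0.001, 0.807, 0.591, 0.001]
contact_force: [-2.8, 0.5, 13.5]
width: -0.0004
gripper_force: 6.5
```

{"method": "jog_arm", "body": {"deltas": [0,0,0,0,0,-0.3,0,0,0,0,0,0,-0.5,0,0,0,0,0,0,-0.5,0]}}

```text
clock: 19.1
position: [0.5148, -0.0912, 0.0903]
ee_rot: [0.001, 0.807, 0.591, 0.001]
contact_force: [-2.8, 0.8, 15.3]
width: 0.0001
gripper_force: 7.5
```

Stiff stop felt at 15.3 N, so it has clicked. Let go and look.

{"method": "jog_arm", "body": {"deltas": [0,0,0,0,0,3,0,0,0,0,0,0,8,0,0,0,0,0,0,20,0,0,0,0,0,0,50,0,0,0,0,0,0,90,0,0,0,0,0,0,110,0,0,0,0,0,0,110,0,0,0,0,0,0,110,0]}}

```text
clock: 19.9
position: [0.5138, -0.0909, 0.1984]
ee_rot: [-0.0, 0.807, 0.591, -0.0]
contact_force: [-0.9, 0.2, -0.9]
width: -0.0
gripper_force: 0.0
```

```bash
python3 - <<'E'
from h import *
s=manip.get_state();print(s["position"],s["contact_force"],s["clock"])
i=imaging.get_image("side");a=i[130:240,250:370];b=i[235:345,210:330]
cv2.imwrite("pics/fin.png",np.hstack([cv2.resize(i,(400,367),interpolation=2) for i in(a,b)]))
E
```

```text
[ 0.51380504 -0.09092561  0.19835148] [-0.85363403  0.23701774 -0.89390099] 19.9
```

View pics/fin.png

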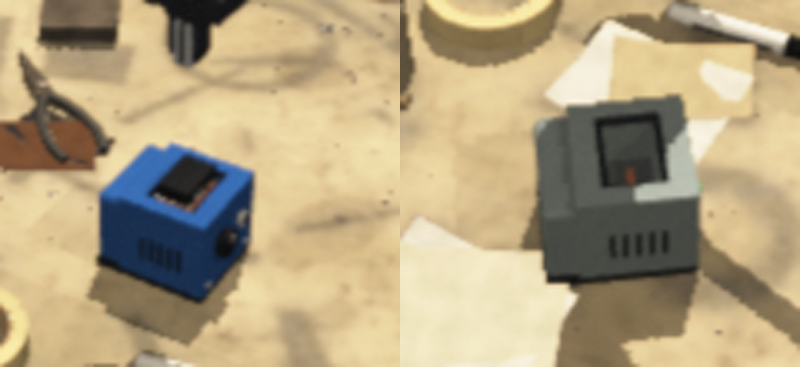

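The pack stays locked low in the unit (cap at (188,180)). The charger's well is empty with its carriage raised, and the bystanders are undisturbed.

```bash
python3 -c "
from rig import manip
print(manip.sign_off())"
```

```text
the job is handed in; nothing more can be done
None
```

The battery pack is locked down in the power unit and the charger's well is empty and raised; the highest press force I read was 15.3 N, nothing else was disturbed, and the job was handed in at about 20 s.

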